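# Sort optics-bench parts into the sample trays

## Robot

A 6-joint arm with a two-finger parallel gripper is mounted at the origin on a cart in front of the work surface, level with it; the furniture and walls round the work are solid. World frame = base frame: x ahead of the robot, y to its left, z up, the work surface at z = 0. Lengths are in m, angles in degrees, forces in N, time in s.
With the tool pointing down it reaches from about 0.4 to 0.825 m from the base axis. Payload 7 kg.
Tool frame: the origin (TCP) lies between the finger pads; the fingertips stand 22 mm ahead of it and the grasp point (between the pads) lies 3 mm ahead of it; z points along the fingers, y is the line along which they close (so a half turn about z gives the same grasp; the last joint's range is limited). The gripper opens to 88 mm and grips with 3 to 60 N. Pads are 19 mm wide; open, the fingers measure 130 mm over their backs; the gripper's body (78 mm by 193 mm) begins 47 mm behind the grasp point.
Start: joints at [-60.098, 20.546, 0.682, 0, -70.136, -16.507], TCP at [0.156, -0.657, 0.249] pointing down, gripper open.
Joint ranges: [-176.03, 176.03], [-82.01, 121.73], [-58.28, 71.71], [-173.87, 95.51], [-174.79, -0.11], [-173.66, 173.66]. Speed limits (degrees/s): [136.94, 136.94, 172.46, 180, 180, 180].

## Interface

Orientations are given as [roll, pitch, yaw] about the fixed x, y, z axes, in that order (R = Rz(yaw) Ry(pitch) Rx(roll)).
In Python, from plant import ctrl gives the robot as it stands.
- The arm moves only by the tool apply_moves, never from a script. Its argument "targets" is a list of rows, each an object with "travel": the shift along the tool's x, y, z in mm, a list of three; "roll": the turn about the tool's z in degrees; "jaw": the finger opening in mm, from 0 to 87.6. In form: [{"travel": [tx, ty, tz], "roll": roll, "jaw": jaw}, ...]. A call has 1 to 10 rows; each row shifts and turns the commanded pose from where the row before left it, along the tool's axes as they then stand; what a row does not reach is not made up. A row lasts 1/10 s, in which the tool goes at most 50 mm and 8.59 degrees, less where a joint would pass 70% of its speed; a pose out of reach is approached as far as the arm can. A call with a gripper value outside its range is refused whole. The fingers move at their own pace and stop on an object; the grip force is fixed at half the most. Time passes only in rows, so rows that do not move let the fingers close. It gives the time, the measured TCP pose, the force, the opening and the grip force at its end, in the units of the state.
- ctrl.get_obs(): the state, without advancing time (a new reading comes with each control period).
- ctrl.snapshot(name): name is "scene" or "side" or "wrist"; returns the picture (400x640x3 uint8, red, green, blue); there is no depth.
- ctrl.calibration(name): a dict with "K" (3x3 intrinsics, pixels), "extrinsics" (4x4, takes a point from camera to world coordinates); the wrist camera has in their place "hand_eye" (4x4, takes a point from camera to tool coordinates, whose origin is the TCP and whose axes are the flange's). Camera axes: x right, y down, z forward; pixel columns grow to the right and rows downward; lengths in m; the calibration is good to about 2 mm. The wrist camera is an equidistant fisheye: a pixel r from the principal point sees the ray r / f radians off the axis. A picture is of the moment at which its call begins: read the wrist's pose just before it. calibration takes no time and is no camera call.
- ctrl.close_job(): hands the job in; it is judged then, once.
The state is a dict: "clock": time; "joint_pos": joint angles; "qvel": joint speeds; "tau": joint torques, N m; "tool_pos": TCP position; "orientation": TCP orientation; "force": force on the tool from outside, world axes, zero at the start; "moment": the same for the moment, N m; "opening": finger opening in m; "gripper_force": force on a finger pad.
Only numpy, scipy, OpenCV 4.12 (cv2) and the standard library are available. Lean on these libraries where they do the work, as an engineer would, in place of code of your own. Each camera call takes 0.05 s, during which the arm holds its last target. There are 200 camera calls.

## Task

Tidy up the five loose parts on the bench: two lens tubes, two post holders and one USB adapter. Each white tray has a sample part fixed in its far bay; put every loose part into an empty bay of the tray whose sample it matches, one part to a bay, standing upright or lying flat on the bay's floor just as it stood on the bench, and let go of it.

Things in the scene. Friction and masses are not known exactly. Their poses are not given: they have to be found in the camera images.
- tube_a_mid (a point): Loose black lens tube: a plain open cylinder, 31 mm diameter, 29 mm high, standing upright; 40 g or so. This point is its centre, 14.5 mm above its underside; z is its axis. The two lens tubes are alike.
- tube_b_mid (a point): Loose black lens tube: a plain open cylinder, 31 mm diameter, 29 mm high, standing upright; 40 g or so. This point is its centre, 14.5 mm above its underside; z is its axis. The two lens tubes are alike.
- holder_a_mid (a point): One of two alike loose black post holders: upright cylinder 30 mm in diameter, 50 mm high, about 80 g. This point is on its axis, half-way up; z is the axis. A small pale thumbscrew sticks out near the top (34 to 46 mm up), to 32 mm from the axis, along +x of this point: grasp across the cylinder along y.
- holder_b_mid (a point): One of two alike loose black post holders: upright cylinder 30 mm in diameter, 50 mm high, about 80 g. This point is on its axis, half-way up; z is the axis. A small pale thumbscrew sticks out near the top (34 to 46 mm up), to 32 mm from the axis, along +x of this point: grasp across the cylinder along y.
- adapter_mid (a point): Loose low black USB adapter box lying flat, 18 mm high; at the foot a flange 3 mm thick, 34 mm (x) by 55 mm (y); above it the body, 30 mm (x) by 45 mm (y), grasped across x. 40 g or so. This point is its centre, 9 mm above its underside.
- tube_tray: White shallow tray, fixed to the bench. Origin: centre of the underside; x along its row of bays, y across, z up. Floor and walls 3 mm thick, rim 9 mm high. 192 x 62 mm, three bays, each 60 mm (x) by 56 mm (y) inside, centred at x = -63, 0 and +63 mm, y = 0. The far bay (x = +63 mm) holds a sample lens tube fixed to the tray; the other two take one lens tube each.
- holder_tray: White shallow tray, fixed to the bench. Origin: centre of the underside; x along its row of bays, y across, z up. Floor and walls 3 mm thick, rim 9 mm high. 192 x 62 mm, three bays, each 60 mm (x) by 56 mm (y) inside, centred at x = -63, 0 and +63 mm, y = 0. The far bay (x = +63 mm) holds a sample post holder fixed to the tray; the other two take one post holder each.
- adapter_tray: White shallow tray, fixed to the bench. Origin: centre of the underside; x along its row of bays, y across, z up. Floor and walls 3 mm thick, rim 9 mm high. 165 x 70 mm, two bays, each 78 mm (x) by 64 mm (y) inside, centred at x = -40.5 and +40.5 mm, y = 0. The far bay (x = +40.5 mm) holds a sample USB adapter fixed to the tray; the near bay takes the loose one, its long side along the tray.
There are look-alikes about, which are no part of the job. What is shaped like the part that bears holder_a_mid but green is not meant.

How it is judged (in metres and radians):
At the end, for the whole second after the job is handed in: Each lens tube and post holder stands in its own empty bay of its kind's tray (axis within 17 mm of bay centre along, 16 mm across), the adapter lies in its tray's empty bay (within 22 mm along, 17 mm across); all on the bay floor (height within 4 mm) and within 0.08 rad of upright (((x of tube_a_mid in the frame of tube_tray between -0.017 and 0.017 m and y of tube_a_mid in the frame of tube_tray between -0.016 and 0.016 m and z of tube_a_mid in the frame of tube_tray between 0.0135 and 0.0215 m and x of tube_b_mid in the frame of tube_tray between -0.08 and -0.046 m and y of tube_b_mid in the frame of tube_tray between -0.016 and 0.016 m and z of tube_b_mid in the frame of tube_tray between 0.0135 and 0.0215 m) or (x of tube_b_mid in the frame of tube_tray between -0.017 and 0.017 m and y of tube_b_mid in the frame of tube_tray between -0.016 and 0.016 m and z of tube_b_mid in the frame of tube_tray between 0.0135 and 0.0215 m and x of tube_a_mid in the frame of tube_tray between -0.08 and -0.046 m and y of tube_a_mid in the frame of tube_tray between -0.016 and 0.016 m and z of tube_a_mid in the frame of tube_tray between 0.0135 and 0.0215 m)) and ((x of holder_a_mid in the frame of holder_tray between -0.017 and 0.017 m and y of holder_a_mid in the frame of holder_tray between -0.016 and 0.016 m and z of holder_a_mid in the frame of holder_tray between 0.024 and 0.032 m and x of holder_b_mid in the frame of holder_tray between -0.08 and -0.046 m and y of holder_b_mid in the frame of holder_tray between -0.016 and 0.016 m and z of holder_b_mid in the frame of holder_tray between 0.024 and 0.032 m) or (x of holder_b_mid in the frame of holder_tray between -0.017 and 0.017 m and y of holder_b_mid in the frame of holder_tray between -0.016 and 0.016 m and z of holder_b_mid in the frame of holder_tray between 0.024 and 0.032 m and x of holder_a_mid in the frame of holder_tray between -0.08 and -0.046 m and y of holder_a_mid in the frame of holder_tray between -0.016 and 0.016 m and z of holder_a_mid in the frame of holder_tray between 0.024 and 0.032 m)) and x of adapter_mid in the frame of adapter_tray between -0.0625 and -0.0185 m and y of adapter_mid in the frame of adapter_tray between -0.017 and 0.017 m and z of adapter_mid in the frame of adapter_tray between 0.008 and 0.016 m and angle between each of tube_a_mid, tube_b_mid, holder_a_mid, holder_b_mid, adapter_mid's own z axis and vertical below 0.08 rad); the robot touches nothing.
It also fails if it takes over 115 s, if anything falls off the work surface, if the arm or the gripper's body presses on something with over 40 N, if the wrist force passes 120 N, or if a joint passes its speed limit or range.

## Working session

There is one attempt and no reset: what is moved stays moved. The work goes in short steps, Python scripts to look and compute and a tool call to move; the robot and the scene stay as the last step left them, time stands still between calls to the robot, and variables do not carry over. Pictures are saved under pics/ and viewed, at most 14 in all, crops included, and the job is handed in when it is done.

Besides the shell and the picture viewer there is one more tool, called as name(argument=value, ...), one argument or row to a line, values as JSON. apply_moves: Moves the arm, as the interface text tells. Its arguments: {"type":"object","properties":{"targets":{"type":"array","items":{"type":"object","properties":{"travel":{"type":"array","items":{"type":"number"}},"roll":{"type":"number"},"jaw":{"type":"number"}}}}},"required":["targets"]}

```bash
mkdir -p pics; ls; python3 - <<'E'
from plant import ctrl
import cv2,numpy as np
np.set_printoptions(precision=4,suppress=True)
o=ctrl.get_obs();print(o['clock'],o['tool_pos'],o['orientation'],o['opening'])
for n in ['scene','side','wrist']:
    c=ctrl.calibration(n);print(n,c)
    im=ctrl.snapshot(n);cv2.imwrite(f'pics/{n}0.png',im[:,:,::-1])
E
```

```text
pics
0.0 [ 0.1562 -0.6562  0.2476] [ 179.9041   -0.0088 -166.6132] 0.08785769066001929
scene {'K': array([[482.2966,   0.    , 314.2229],
       [  0.    , 482.2966, 197.8278],
       [  0.    ,   0.    ,   1.    ]]), 'extrinsics': array([[ 0.8956, -0.2313,  0.38  ,  0.0525],
       [-0.4447, -0.4884,  0.7508, -1.0462],
       [ 0.0119, -0.8414, -0.5403,  0.8668],
       [ 0.    ,  0.    ,  0.    ,  1.    ]])}
side {'K': array([[484.8394,   0.    , 317.7055],
       [  0.    , 484.8394, 201.1983],
       [  0.    ,   0.    ,   1.    ]]), 'extrinsics': array([[-0.8765, -0.1461,  0.4588, -0.0077],
       [-0.4807,  0.3175, -0.8174,  1.1127],
       [-0.0262, -0.9369, -0.3485,  0.5024],
       [ 0.    ,  0.    ,  0.    ,  1.    ]])}
wrist {'K': array([[309.7069,   0.    , 320.9142],
       [  0.    , 309.7069, 204.6893],
       [  0.    ,   0.    ,   1.    ]]), 'hand_eye': array([[-0.0013, -0.9533, -0.3019,  0.0816],
       [ 1.    , -0.0013, -0.0002,  0.0008],
       [-0.0002, -0.3019,  0.9533, -0.1358],
       [ 0.    ,  0.    ,  0.    ,  1.    ]])}
```

View pics/scene0.png

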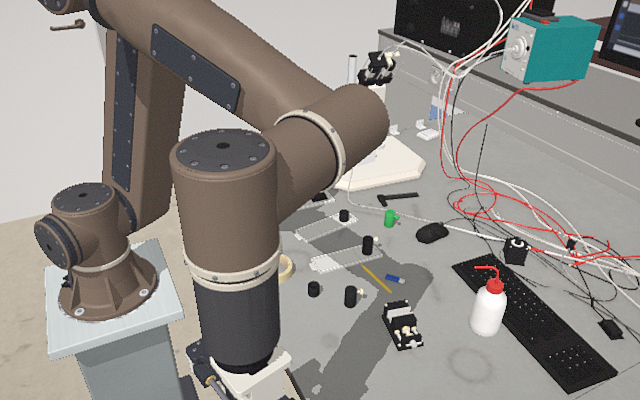

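View pics/side0.png

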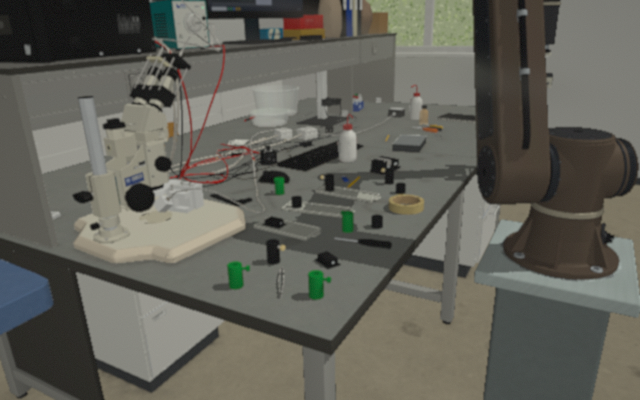

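The scene view is partly hidden by the arm. The side view shows the trays at about (285,228), (315,210) and (350,193). The loose parts sit at about (376,221), (401,187), (390,175), (273,251) and (327,259). The green ones are decoys.

```bash
cat > h.py <<'E'
from plant import ctrl
import cv2,numpy as np
from scipy.spatial.transform import Rotation as R
np.set_printoptions(precision=4,suppress=True)
def ray(n,px,obs=None):
    c=ctrl.calibration(n);K=np.array(c['K']);u=(px[0]-K[0,2])/K[0,0];v=(px[1]-K[1,2])/K[1,1]
    if n!='wrist': T=np.array(c['extrinsics']);d=np.array([u,v,1.])
    else:
        r=np.hypot(u,v)+1e-12;d=np.array([u/r*np.sin(r),v/r*np.sin(r),np.cos(r)])
        M=np.eye(4);M[:3,:3]=R.from_euler('xyz',obs['orientation'],degrees=True).as_matrix();M[:3,3]=obs['tool_pos']
        T=M@np.array(c['hand_eye'])
    return T[:3,3],T[:3,:3]@d
def plane(n,px,z,obs=None):
    o,d=ray(n,px,obs);return o+d*(z-o[2])/d[2]
def proj(n,P,obs=None):
    c=ctrl.calibration(n);K=np.array(c['K'])
    if n!='wrist':T=np.array(c['extrinsics'])
    else:
        M=np.eye(4);M[:3,:3]=R.from_euler('xyz',obs['orientation'],degrees=True).as_matrix();M[:3,3]=obs['tool_pos'];T=M@np.array(c['hand_eye'])
    p=T[:3,:3].T@(np.array(P)-T[:3,3])
    if n!='wrist': return np.array([K[0,0]*p[0]/p[2]+K[0,2],K[1,1]*p[1]/p[2]+K[1,2]])
    th=np.arctan2(np.hypot(p[0],p[1]),p[2]);k=th/np.hypot(p[0],p[1])
    return np.array([K[0,0]*p[0]*k+K[0,2],K[1,1]*p[1]*k+K[1,2]])
E
python3 - <<'E'
from h import *
im=cv2.imread('pics/side0.png')
cv2.imwrite('pics/sidec.png',cv2.resize(im[155:305,220:430],None,fx=3.8,fy=3.8,interpolation=cv2.INTER_CUBIC))
for name,p,z in [('ad',(327,259),.009),('hold',(273,251),.025),('tube',(376,221),.0145),('tube2',(401,187),.0145),('hold2',(390,175),.025),('sampA',(273,222),.012),('sampT',(297,201),.0175),('sampH',(329,182),.028)]:
    P=plane('side',p,z);print(name,P,np.hypot(*P[:2]),proj('scene',P))
E
```

```text
ad [0.447 0.268 0.009] 0.5211951067109812 [241.4593 194.3923]
hold [0.5585 0.3136 0.025 ] 0.6405080641983123 [267.4925 176.7478]
tube [0.427  0.0339 0.0145] 0.42836847311270054 [261.3094 232.9486]
tube2 [ 0.4606 -0.2498  0.0145] 0.5239473116304542 [314.6621 290.74  ]
hold2 [ 0.5238 -0.3207  0.025 ] 0.6141626121178848 [350.7962 298.0691]
sampA [0.6694 0.1486 0.012 ] 0.6856714235444417 [317.5183 195.6956]
sampT [ 0.6858 -0.0009  0.0175] 0.6857695778797004 [344.167  216.5399]
sampH [ 0.6676 -0.1661  0.028 ] 0.6879267631270645 [367.7044 245.6578]
```

View pics/sidec.png

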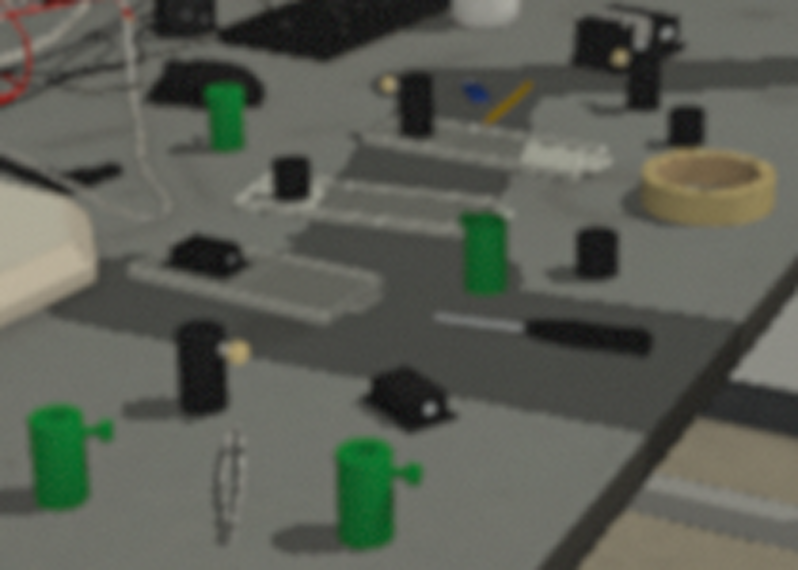

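The crop confirms it. Loose tubes are at crop (686,125) and (597,252), holders with thumbscrews at (643,80) and (203,367), and the adapter at (408,398). Next I move over for wrist views.

apply_moves(
  targets=[
    {"travel": [-38, 28, 0], "roll": 0, "jaw": 87},
    {"travel": [-38, 28, 0], "roll": 0, "jaw": 87},
    {"travel": [-38, 28, 0], "roll": 0, "jaw": 87},
    {"travel": [-38, 28, 0], "roll": 0, "jaw": 87},
    {"travel": [-38, 28, 0], "roll": 0, "jaw": 87},
    {"travel": [-38, 28, 0], "roll": 0, "jaw": 87},
    {"travel": [-38, 28, 0], "roll": 0, "jaw": 87},
    {"travel": [-38, 28, 0], "roll": 0, "jaw": 87},
    {"travel": [-38, 28, 0], "roll": 0, "jaw": 87},
    {"travel": [-38, 28, 0], "roll": 0, "jaw": 87},
  ],
)

```text
clock: 1.15
tool_pos: [0.462, -0.2944, 0.2486]
orientation: [-180.0, 0.0, -166.6]
force: [0.6, -1.4, 0.3]
opening: 0.0869
gripper_force: 0.0
```

```bash
python3 - <<'E'
from h import *
import json
o=ctrl.get_obs();print(o['clock'],o['tool_pos'],o['orientation'],o['joint_pos'])
im=ctrl.snapshot('wrist');cv2.imwrite('pics/w1.png',im[:,:,::-1])
json.dump({k:list(map(float,o[k])) for k in('tool_pos','orientation')},open('pics/w1.json','w'))
E
```

```text
1.15 [ 0.462  -0.2944  0.2486] [-179.9979    0.0111 -166.5979] [-12.0169   8.5815 -15.4737  -0.0031 -65.9339 -64.5797]
```

View pics/w1.png

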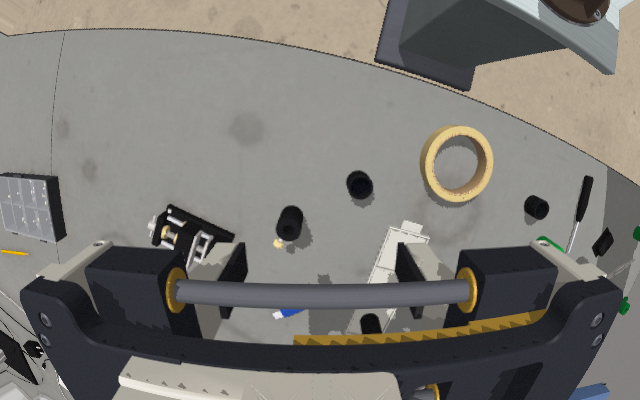

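The wrist view shows a holder at (289,223) with its thumbscrew at (279,243). The tubes are at (359,185) and (537,207), and part of the holder tray is visible. I'll measure these, and look at the trays in the fixed cameras.

```bash
cat >> h.py <<'E'
def blobs(n,im,obs=None,th=60,amin=60,amax=3000):
    g=im.max(2);m=(g<th).astype(np.uint8)
    k,l,s,c=cv2.connectedComponentsWithStats(m)
    for i in range(1,k):
        if amin<s[i,4]<amax: yield c[i],s[i]
E
python3 - <<'E'
from h import *
import json
o=json.load(open('pics/w1.json'));im=cv2.imread('pics/w1.png')
for c,s in blobs('wrist',im,o):
    P=plane('wrist',c,.0145,o)
    if s[1]+s[3]<260: print(c,s,P,plane('wrist',c,.025,o)[:2])
print('screw',plane('wrist',(279,243),.04,o))
for n in('scene','side'):
    i=ctrl.snapshot(n)[:,:,::-1]; cv2.imwrite(f'pics/{n}1.png',i)
a=cv2.imread('pics/scene1.png')[170:320,230:430];b=cv2.imread('pics/side1.png')[155:305,220:420]
cv2.imwrite('pics/c1.png',np.hstack([cv2.resize(x,(400,300),interpolation=cv2.INTER_CUBIC) for x in(a,b)]))
E
```

```text
[563.2534  12.2443] [543   0  48  24 221] [ 0.1199 -0.003   0.0145] [ 0.1274 -0.0118]
[590.2308   5.7462] [573   0  32  18 260] [0.0703 0.0584 0.0145] [0.0792 0.0479]
[484.0191  40.3198] [ 417    3  142   66 2511] [ 0.2324 -0.1325  0.0145] [ 0.2366 -0.1376]
[422.5325  74.9659] [374  58  95  34 323] [ 0.3081 -0.2039  0.0145] [ 0.3102 -0.207 ]
[359.1107 184.9033] [347 171  26  29 569] [ 0.4606 -0.2455  0.0145] [ 0.4584 -0.2474]
[ 50.5261 201.5807] [  0 173  67  69 880] [ 0.5973 -0.7352  0.0145] [ 0.5912 -0.7232]
[583.7557 197.3257] [576 176  17  46 393] [0.3834 0.1362 0.0145] [0.3834 0.1235]
[536.0739 207.0554] [524 195  25  25 433] [0.4254 0.031  0.0145] [0.4242 0.0213]
[289.6574 223.344 ] [276 206  27  35 718] [ 0.5302 -0.3188  0.0145] [ 0.526  -0.3186]
[602.7464 243.0969] [592 227  22  30 351] [0.4478 0.251  0.0145] [0.4459 0.235 ]
screw [ 0.5485 -0.3261  0.04  ]
```

View pics/c1.png

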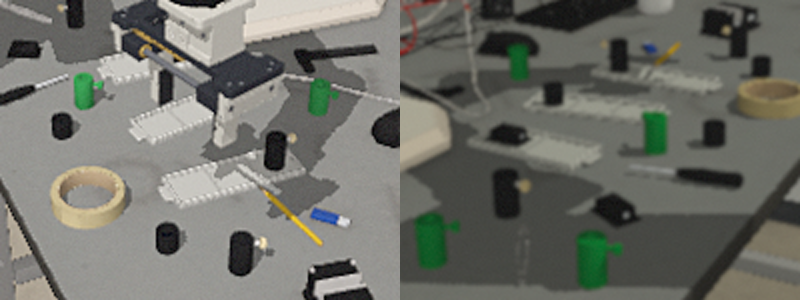

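The left crop shows the holder tray at about (230,175), the tube tray at (180,115) and the adapter tray at (125,65). Part positions agree across views to about 4 mm. One wrist view from above will measure the trays.

apply_moves(
  targets=[
    {"travel": [-30, 20, 0], "roll": 0, "jaw": 87},
    {"travel": [-30, 20, 0], "roll": 0, "jaw": 87},
    {"travel": [-30, 20, 0], "roll": 0, "jaw": 87},
    {"travel": [-30, 20, 0], "roll": 0, "jaw": 87},
    {"travel": [-30, 20, 0], "roll": 0, "jaw": 87},
    {"travel": [-30, 20, 0], "roll": 0, "jaw": 87},
    {"travel": [-30, 20, 0], "roll": 0, "jaw": 87},
    {"travel": [-30, 20, 0], "roll": 0, "jaw": 87},
    {"travel": [0, 0, 0], "roll": 0, "jaw": 87},
  ],
)

```text
clock: 2.2
tool_pos: [0.6594, -0.0832, 0.2473]
orientation: [180.0, -0.1, -166.5]
force: [-1.0, 0.1, -0.6]
opening: 0.0871
gripper_force: 0.0
```

```bash
python3 - <<'E'
from h import *
import json
o=ctrl.get_obs();print(o['clock'],o['tool_pos'],o['orientation'],o['joint_pos'])
im=ctrl.snapshot('wrist');cv2.imwrite('pics/w2.png',im[:,:,::-1])
json.dump({k:list(map(float,o[k])) for k in('tool_pos','orientation')},open('pics/w2.json','w'))
E
```

```text
2.2 [ 0.6594 -0.0832  0.2473] [ 179.9916   -0.0564 -166.5141] [  9.5755  19.6588  -0.7965  -0.0049 -69.6015 -86.0879]
```

View pics/w2.png

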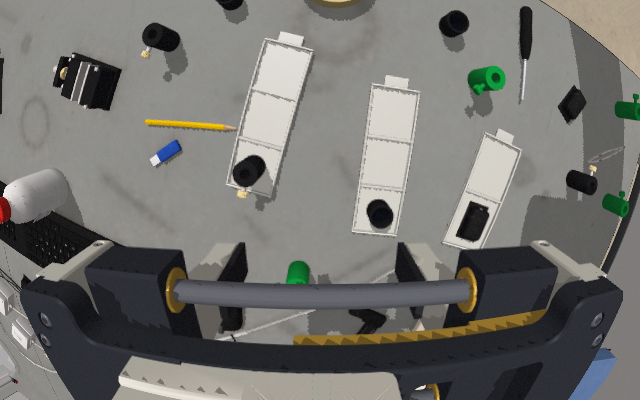

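All three trays are clear, with near-end corners at (265,38)/(313,51), (372,82)/(420,91) and (485,131)/(521,150). The loose adapter is at (572,105), holder b at (581,182) with its screw at (593,169), and the near tube at (454,23).

```bash
python3 - <<'E'
from h import *
import json
o=json.load(open('pics/w2.json'));im=cv2.imread('pics/w2.png')
for n,q in dict(H=[(265,38),(313,51),(272,196),(227,186)],T=[(372,82),(420,91),(396,237),(353,233)],A=[(485,131),(521,150),(481,251),(443,241)]).items():
    p=np.array([plane('wrist',x,.009,o)[:2] for x in q])
    ne,fe=(p[0]+p[1])/2,(p[2]+p[3])/2;c=(ne+fe)/2;d=fe-ne;L=np.linalg.norm(d);u=d/L
    print(n,'c',c,'ang',np.degrees(np.arctan2(u[1],u[0])),'LW',L,np.linalg.norm(p[0]-p[1]),np.linalg.norm(p[2]-p[3]))
    for k in ((-.0405,.0405) if n=='A' else (-.063,0,.063)): print('  bay',c+u*k,'fromnear',ne+u*(k+(.0825 if n=='A' else .096)))
for c,s in blobs('wrist',im,o):
    if s[1]+s[3]<260: print(c,s[:4],plane('wrist',c,.0145,o)[:2],plane('wrist',c,.025,o)[:2])
print('screwB',plane('wrist',(593,169),.04,o)[:2],'screwA',plane('wrist',(146,54),.04,o)[:2],'adapter',plane('wrist',(572,105),.009,o)[:2])
x0,y0=540,70;cv2.imwrite('pics/w2c.png',cv2.resize(im[70:220,540:640],None,fx=4,fy=4,interpolation=cv2.INTER_CUBIC))
E
```

```text
H c [ 0.6039 -0.1622] ang -2.9380474059670516 LW 0.18888004155974558 0.060410884122011045 0.06015118529846644
  bay [ 0.541  -0.1589] fromnear [ 0.5425 -0.159 ]
  bay [ 0.6039 -0.1622] fromnear [ 0.6054 -0.1623]
  bay [ 0.6668 -0.1654] fromnear [ 0.6683 -0.1655]
T c [ 0.6238 -0.0074] ang 7.577137046009195 LW 0.1928493116590594 0.06080651884661326 0.05903128095561901
  bay [ 0.5614 -0.0157] fromnear [ 0.5609 -0.0158]
  bay [ 0.6238 -0.0074] fromnear [ 0.6234 -0.0074]
  bay [0.6863 0.0009] fromnear [0.6858 0.0009]
A c [0.6284 0.143 ] ang -2.824090435809147 LW 0.16032854642476826 0.068114872233428 0.06927556232762958
  bay [0.588 0.145] fromnear [0.5903 0.1449]
  bay [0.6689 0.141 ] fromnear [0.6712 0.1409]
[229.985   3.74 ] [216   0  27  11] [ 0.4703 -0.2409] [ 0.4734 -0.2369]
[525.3748  31.4249] [520   6  12  54] [0.3869 0.1399] [0.3924 0.133 ]
[453.5386  23.646 ] [439  11  30  27] [0.4251 0.0314] [0.4295 0.0276]
[160.5478  37.2558] [142  23  38  29] [ 0.5224 -0.3258] [ 0.524  -0.3195]
[89.0549 81.2512] [53 53 69 58] [ 0.5901 -0.4394] [ 0.5898 -0.4298]
[ 0.7836 82.0746] [ 0 58  4 56] [ 0.5997 -0.7016] [ 0.5991 -0.6845]
[571.9461 104.1296] [558  86  28  37] [0.4526 0.2544] [0.4562 0.2443]
[248.5266 170.6961] [233 156  33  31] [ 0.6711 -0.1714] [ 0.6685 -0.1694]
[581.4414 181.9176] [566 170  32  25] [0.5582 0.3259] [0.5588 0.3137]
[  1.803  187.8636] [  0 181   7  16] [ 0.8049 -0.6931] [ 0.7985 -0.6762]
[379.423  213.6478] [367 200  26  28] [0.6875 0.001 ] [ 0.6845 -0.0019]
[472.8492 222.0616] [456 202  33  39] [0.6689 0.1366] [0.6664 0.1298]
screwB [0.5332 0.3153] screwA [ 0.5486 -0.3262] adapter [0.4519 0.2603]
```

View pics/w2c.png

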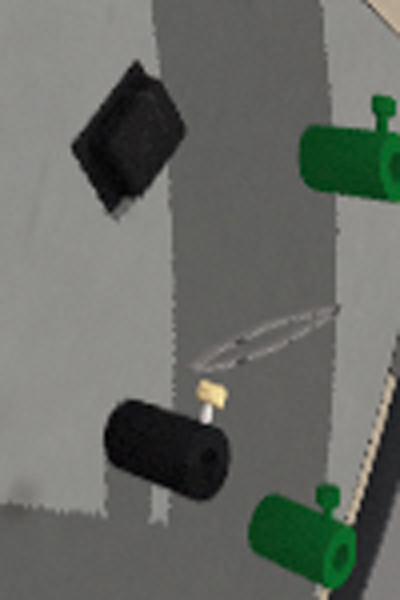

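```bash
cat >> h.py <<'E'
def go(x,y,z,yaw,obs=None):
    """print roll needed, then travel (mm) in the tool axes after that roll"""
    o=obs or ctrl.get_obs();p=o['tool_pos'];cur=o['orientation'][2]
    roll=(cur-yaw+180)%360-180
    Rt=R.from_euler('xyz',[180,0,yaw],degrees=True).as_matrix()
    print('t',round(float(o['clock']),2),'at',np.round(p,4),np.round(cur,1),'open',round(float(o['opening']),4),'-> roll',round(roll,1),'travel mm',np.round(Rt.T@(np.array([x,y,z])-p)*1e3,1))
E
python3 - <<'E'
from h import *
import json
o=json.load(open('pics/w2.json'))
print('green',plane('wrist',(485,79),.025,o),'driver',plane('wrist',(524,98),.01,o),plane('wrist',(526,8),.01,o),'tape',plane('wrist',(370,0),.02,o))
go(.4253,.0312,.12,-172.4)
E
```

```text
green [0.4832 0.0854 0.025 ] driver [0.4801 0.162  0.01  ] [0.3471 0.1383 0.01  ] tape [ 0.4336 -0.0772  0.02  ]
t 2.25 at [ 0.6582 -0.0844  0.2473] -166.5 open 0.0867 -> roll 5.9 travel mm [215.5 145.4 127.3]
```

apply_moves(
  targets=[
    {"travel": [0, 0, 1], "roll": 5.9, "jaw": 60},
    {"travel": [31, 21, 18], "roll": 0, "jaw": 60},
    {"travel": [31, 21, 18], "roll": 0, "jaw": 60},
    {"travel": [31, 21, 18], "roll": 0, "jaw": 60},
    {"travel": [31, 21, 18], "roll": 0, "jaw": 60},
    {"travel": [31, 21, 18], "roll": 0, "jaw": 60},
    {"travel": [31, 21, 18], "roll": 0, "jaw": 60},
    {"travel": [30, 20, 18], "roll": 0, "jaw": 60},
    {"travel": [0, 0, 0], "roll": 0, "jaw": 60},
    {"travel": [0, 0, 0], "roll": 0, "jaw": 60},
  ],
)

```text
clock: 3.25
tool_pos: [0.4237, 0.0309, 0.1219]
orientation: [-180.0, 0.0, -172.5]
force: [0.2, 0.4, 0.9]
opening: 0.06
gripper_force: 0.0
```

```bash
python3 - <<'E'
from h import *
go(.4253,.0312,.032,-172.4)
E
```

```text
t 3.25 at [0.4237 0.0309 0.1219] -172.5 open 0.06 -> roll -0.1 travel mm [-1.6  0.1 89.9]
```

Descend, grip, lift.

apply_moves(
  targets=[
    {"travel": [-2, 0, 35], "roll": 0, "jaw": 60},
    {"travel": [0, 0, 35], "roll": 0, "jaw": 60},
    {"travel": [0, 0, 20], "roll": 0, "jaw": 60},
    {"travel": [0, 0, 0], "roll": 0, "jaw": 60},
    {"travel": [0, 0, 0], "roll": 0, "jaw": 10},
    {"travel": [0, 0, 0], "roll": 0, "jaw": 10},
    {"travel": [0, 0, 0], "roll": 0, "jaw": 10},
    {"travel": [0, 0, 0], "roll": 0, "jaw": 10},
    {"travel": [0, 0, 0], "roll": 0, "jaw": 10},
    {"travel": [0, 0, 0], "roll": 0, "jaw": 10},
  ],
)

```text
clock: 4.25
tool_pos: [0.4269, 0.0322, 0.0323]
orientation: [180.0, 0.1, -172.5]
force: [-2.1, 0.9, 7.6]
opening: 0.0293
gripper_force: 30.0
```

apply_moves(
  targets=[
    {"travel": [0, 0, -20], "roll": 0, "jaw": 10},
    {"travel": [0, 0, -30], "roll": 0, "jaw": 10},
    {"travel": [0, 0, -30], "roll": 0, "jaw": 10},
    {"travel": [0, 0, 0], "roll": 0, "jaw": 10},
  ],
)

```text
clock: 4.65
tool_pos: [0.4285, 0.033, 0.1152]
orientation: [179.9, 0.4, -172.4]
force: [0.9, 0.6, -1.0]
opening: 0.0294
gripper_force: 30.0
```

```bash
python3 - <<'E'
from h import *
go(.6236,-.0074,.080,-172.4)
E
```

```text
t 4.65 at [0.4285 0.033  0.1152] -172.4 open 0.0294 -> roll -0.0 travel mm [-188.1  -65.8   35.2]
```

apply_moves(
  targets=[
    {"travel": [-31, -11, 0], "roll": 0, "jaw": 10},
    {"travel": [-31, -11, 0], "roll": 0, "jaw": 10},
    {"travel": [-31, -11, 0], "roll": 0, "jaw": 10},
    {"travel": [-31, -11, 0], "roll": 0, "jaw": 10},
    {"travel": [-32, -11, 0], "roll": 0, "jaw": 10},
    {"travel": [-32, -11, 0], "roll": 0, "jaw": 10},
    {"travel": [0, 0, 15], "roll": 0, "jaw": 10},
    {"travel": [0, 0, 0], "roll": 0, "jaw": 10},
  ],
)

```text
clock: 5.45
tool_pos: [0.6201, -0.0096, 0.0935]
orientation: [180.0, -0.3, -172.6]
force: [-2.0, -0.7, -1.9]
opening: 0.0297
gripper_force: 30.0
```

```bash
python3 - <<'E'
from h import *
go(.6236,-.0074,.037,-172.4)
E
```

```text
t 5.45 at [ 0.6201 -0.0096  0.0935] -172.6 open 0.0297 -> roll -0.2 travel mm [-3.8  1.7 56.5]
```

apply_moves(
  targets=[
    {"travel": [-3, 2, 30], "roll": 0, "jaw": 10},
    {"travel": [0, 0, 20], "roll": 0, "jaw": 10},
    {"travel": [0, 0, 7], "roll": 0, "jaw": 10},
    {"travel": [0, 0, 0], "roll": 0, "jaw": 10},
    {"travel": [0, 0, 0], "roll": 0, "jaw": 48},
    {"travel": [0, 0, 0], "roll": 0, "jaw": 48},
    {"travel": [0, 0, 0], "roll": 0, "jaw": 48},
    {"travel": [0, 0, -30], "roll": 0, "jaw": 48},
    {"travel": [0, 0, -30], "roll": 0, "jaw": 48},
    {"travel": [0, 0, -30], "roll": 0, "jaw": 60},
  ],
)

```text
clock: 6.45
tool_pos: [0.6241, -0.0067, 0.1312]
orientation: [-180.0, 0.0, -172.5]
force: [0.9, 0.3, -0.5]
opening: 0.0519
gripper_force: 0.0
```

```bash
python3 - <<'E'
from h import *
go(.4595,-.2467,.12,-172.4)
E
```

```text
t 6.45 at [ 0.6241 -0.0067  0.1312] -172.5 open 0.0519 -> roll -0.1 travel mm [ 194.8 -216.1   11.2]
```

apply_moves(
  targets=[
    {"travel": [27, -30, 0], "roll": 0, "jaw": 60},
    {"travel": [28, -31, 0], "roll": 0, "jaw": 60},
    {"travel": [28, -31, 0], "roll": 0, "jaw": 60},
    {"travel": [28, -31, 0], "roll": 0, "jaw": 60},
    {"travel": [28, -31, 0], "roll": 0, "jaw": 60},
    {"travel": [28, -31, 0], "roll": 0, "jaw": 60},
    {"travel": [28, -31, 0], "roll": 0, "jaw": 60},
    {"travel": [0, 0, 10], "roll": 0, "jaw": 60},
    {"travel": [0, 0, 0], "roll": 0, "jaw": 60},
    {"travel": [0, 0, 0], "roll": 0, "jaw": 60},
  ],
)

```text
clock: 7.45
tool_pos: [0.4594, -0.246, 0.1199]
orientation: [-180.0, 0.0, -172.5]
force: [-0.3, 0.6, 0.2]
opening: 0.0597
gripper_force: 0.0
```

```bash
python3 - <<'E'
from h import *
go(.460,-.2467,.032,-172.4)
o=ctrl.get_obs();im=ctrl.snapshot('wrist')[:,:,::-1].copy()
cv2.imwrite('pics/w3.png',im)
for c,s in blobs('wrist',im,o):
    if s[1]+s[3]<280: print(c,s,plane('wrist',c,.0145,o)[:2],plane('wrist',c,.025,o)[:2])
E
```

```text
t 7.45 at [ 0.4594 -0.246   0.1199] -172.5 open 0.0597 -> roll -0.1 travel mm [-0.5 -0.8 87.9]
[466.2582  17.1184] [ 398    0  178   46 2820] [ 0.2772 -0.1478] [ 0.2816 -0.1525]
[630.82   188.8015] [622 159  18  62 650] [0.3836 0.1336] [0.3834 0.1167]
[319.9766 212.3236] [ 301  190   38   45 1366] [ 0.4607 -0.2459] [ 0.4571 -0.2463]
```

View pics/w3.png

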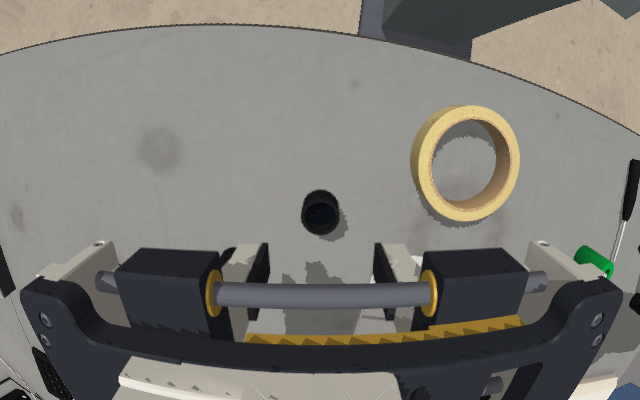

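The tube at (320,212) is centred between the jaws, and the measurement matches the TCP position to about 1 mm.

apply_moves(
  targets=[
    {"travel": [-1, 0, 34], "roll": 0, "jaw": 60},
    {"travel": [0, 0, 34], "roll": 0, "jaw": 60},
    {"travel": [0, 0, 20], "roll": 0, "jaw": 60},
    {"travel": [0, 0, 0], "roll": 0, "jaw": 60},
    {"travel": [0, 0, 0], "roll": 0, "jaw": 10},
    {"travel": [0, 0, 0], "roll": 0, "jaw": 10},
    {"travel": [0, 0, 0], "roll": 0, "jaw": 10},
    {"travel": [0, 0, 0], "roll": 0, "jaw": 10},
    {"travel": [0, 0, 0], "roll": 0, "jaw": 10},
    {"travel": [0, 0, 0], "roll": 0, "jaw": 10},
  ],
)

```text
clock: 8.5
tool_pos: [0.4604, -0.2462, 0.0324]
orientation: [-180.0, 0.1, -172.5]
force: [-1.5, 1.4, 7.0]
opening: 0.0294
gripper_force: 30.0
```

apply_moves(
  targets=[
    {"travel": [0, 0, -30], "roll": 0, "jaw": 10},
    {"travel": [0, 0, -35], "roll": 0, "jaw": 10},
    {"travel": [0, 0, -35], "roll": 0, "jaw": 10},
    {"travel": [0, 0, 0], "roll": 0, "jaw": 10},
  ],
)

```text
clock: 8.9
tool_pos: [0.4626, -0.2469, 0.1364]
orientation: [-179.8, 0.4, -172.5]
force: [0.4, 0.7, -0.3]
opening: 0.0297
gripper_force: 30.0
```

```bash
python3 - <<'E'
from h import *
go(.561,-.0157,.1,-172.4)
E
```

```text
t 8.9 at [ 0.4626 -0.2469  0.1364] -172.5 open 0.0297 -> roll -0.1 travel mm [-128.1  216.2   36.4]
```

apply_moves(
  targets=[
    {"travel": [-21, 36, 0], "roll": 0, "jaw": 10},
    {"travel": [-21, 36, 0], "roll": 0, "jaw": 10},
    {"travel": [-22, 36, 0], "roll": 0, "jaw": 10},
    {"travel": [-22, 36, 0], "roll": 0, "jaw": 10},
    {"travel": [-22, 36, 0], "roll": 0, "jaw": 10},
    {"travel": [-22, 36, 0], "roll": 0, "jaw": 10},
    {"travel": [0, 0, 30], "roll": 0, "jaw": 10},
    {"travel": [0, 0, 0], "roll": 0, "jaw": 10},
    {"travel": [0, 0, 0], "roll": 0, "jaw": 10},
  ],
)

```text
clock: 9.8
tool_pos: [0.5597, -0.0154, 0.101]
orientation: [-180.0, -0.1, -172.5]
force: [-0.1, -0.1, 0.0]
opening: 0.0297
gripper_force: 30.0
```

```bash
python3 - <<'E'
from h import *
go(.561,-.0157,.037,-172.4)
E
```

```text
t 9.8 at [ 0.5597 -0.0154  0.101 ] -172.5 open 0.0297 -> roll -0.1 travel mm [-1.2 -0.4 64. ]
```

apply_moves(
  targets=[
    {"travel": [-1, 0, 34], "roll": 0, "jaw": 10},
    {"travel": [0, 0, 22], "roll": 0, "jaw": 10},
    {"travel": [0, 0, 8], "roll": 0, "jaw": 10},
    {"travel": [0, 0, 0], "roll": 0, "jaw": 10},
    {"travel": [0, 0, 0], "roll": 0, "jaw": 48},
    {"travel": [0, 0, 0], "roll": 0, "jaw": 48},
    {"travel": [0, 0, 0], "roll": 0, "jaw": 48},
    {"travel": [0, 0, -30], "roll": 0, "jaw": 48},
    {"travel": [0, 0, -30], "roll": 0, "jaw": 48},
    {"travel": [0, 0, -40], "roll": 0, "jaw": 60},
  ],
)

```text
clock: 10.8
tool_pos: [0.5608, -0.015, 0.1382]
orientation: [-180.0, -0.1, -172.5]
force: [0.4, 0.3, -0.3]
opening: 0.0518
gripper_force: 0.0
```

```bash
python3 - <<'E'
from h import *
go(.525,-.3190,.15,-197)
E
```

```text
t 10.8 at [ 0.5608 -0.015   0.1382] -172.5 open 0.0518 -> roll 24.5 travel mm [ -54.7 -301.2  -11.8]
```

apply_moves(
  targets=[
    {"travel": [0, 0, -4], "roll": 8.2, "jaw": 60},
    {"travel": [0, 0, -4], "roll": 8.2, "jaw": 60},
    {"travel": [0, 0, -4], "roll": 8.1, "jaw": 60},
    {"travel": [-8, -43, 0], "roll": 0, "jaw": 60},
    {"travel": [-8, -43, 0], "roll": 0, "jaw": 60},
    {"travel": [-8, -43, 0], "roll": 0, "jaw": 60},
    {"travel": [-8, -43, 0], "roll": 0, "jaw": 60},
    {"travel": [-8, -43, 0], "roll": 0, "jaw": 60},
    {"travel": [-8, -43, 0], "roll": 0, "jaw": 60},
    {"travel": [-8, -43, 0], "roll": 0, "jaw": 60},
  ],
)

```text
clock: 11.8
tool_pos: [0.5269, -0.3208, 0.1505]
orientation: [180.0, 0.1, 163.0]
force: [0.9, -0.1, 0.0]
opening: 0.0601
gripper_force: 0.0
```

apply_moves(
  targets=[
    {"travel": [0, 0, 0], "roll": 0, "jaw": 60},
    {"travel": [0, 0, 0], "roll": 0, "jaw": 60},
  ],
)

```text
clock: 12.0
tool_pos: [0.5266, -0.3202, 0.1498]
orientation: [180.0, 0.0, 162.9]
force: [0.6, 1.3, 0.1]
opening: 0.06
gripper_force: 0.0
```

```bash
python3 - <<'E'
from h import *
o=ctrl.get_obs();im=ctrl.snapshot('wrist')[:,:,::-1].copy()
cv2.imwrite('pics/w4.png',im)
for c,s in blobs('wrist',im,o):
    if s[1]+s[3]<300 and s[2]<80: print(c,s,plane('wrist',c,.025,o)[:2])
h=cv2.cvtColor(im,cv2.COLOR_BGR2HSV);m=cv2.inRange(h,(12,60,130),(32,255,255))
k,l,s,c=cv2.connectedComponentsWithStats(m)
for i in range(1,k):
    if 15<s[i,4]<600: print('pale',c[i],s[i],plane('wrist',c[i],.04,o)[:2])
go(.525,-.319,.04,-197)
E
```

```text
[629.9567  14.797 ] [617   0  23  35 601] [0.4007 0.1347]
[583.0951 155.186 ] [568 141  31  30 715] [ 0.5587 -0.0223]
[320.9489 203.5945] [ 303  180   37   47 1371] [ 0.5264 -0.3191]
[635.8851 203.383 ] [631 185   9  35 235] [0.6563 0.1029]
[588.4365 200.9302] [574 187  29  29 630] [ 0.6172 -0.0138]
[588.4168 244.6435] [575 231  28  29 547] [ 0.6798 -0.0087]
[260.7744 267.5046] [246 243  28  41 656] [ 0.5711 -0.3941]
[381.7054 266.9083] [372 243  25  42 611] [ 0.6053 -0.2819]
[222.1304 283.2174] [214 281  19   6  69] [ 0.5778 -0.4408]
pale [320.0145 236.1159] [313 230  15  12 138] [ 0.5497 -0.3272]
pale [419.1071 263.5   ] [416 261   6   7  28] [ 0.6047 -0.2478]
pale [432.5277 294.3021] [426 272  11  44 235] [ 0.645  -0.2397]
pale [371.     281.2632] [366 280   9   3  19] [ 0.6081 -0.2956]
pale [207.2745 297.8824] [206 284   5  29  51] [ 0.5827 -0.4561]
pale [487.5583 322.2155] [470 315  48  17 283] [ 0.7131 -0.1784]
pale [428.7711 330.0201] [400 322  67  17 249] [ 0.6919 -0.2493]
pale [262.2412 335.3   ] [245 333  45   6 170] [ 0.6416 -0.4192]
pale [340.7644 336.801 ] [322 334  53   8 191] [ 0.6662 -0.341 ]
pale [  3.4815 346.0741] [  0 337  10  18  54] [ 0.6227 -1.0466]
t 12.05 at [ 0.5269 -0.3192  0.1498] 162.9 open 0.06 -> roll -0.1 travel mm [  1.9  -0.3 109.8]
```

View pics/w4.png

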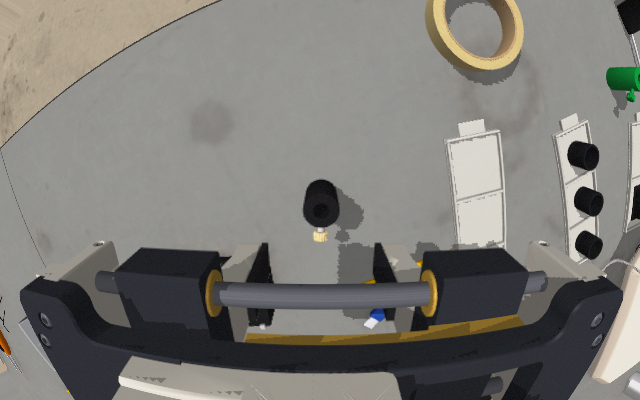

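Both tubes stand in their bays, at (583,155) and (588,201). The holder at (321,203) is centred, with its screw straight below at (320,236) along tool x.

apply_moves(
  targets=[
    {"travel": [0, 0, 40], "roll": 0, "jaw": 60},
    {"travel": [0, 0, 40], "roll": 0, "jaw": 60},
    {"travel": [0, 0, 27], "roll": 0, "jaw": 60},
    {"travel": [0, 0, 0], "roll": 0, "jaw": 60},
    {"travel": [0, 0, 0], "roll": 0, "jaw": 10},
    {"travel": [0, 0, 0], "roll": 0, "jaw": 10},
    {"travel": [0, 0, 0], "roll": 0, "jaw": 10},
    {"travel": [0, 0, 0], "roll": 0, "jaw": 10},
    {"travel": [0, 0, 0], "roll": 0, "jaw": 10},
    {"travel": [0, 0, 0], "roll": 0, "jaw": 10},
  ],
)

```text
clock: 13.05
tool_pos: [0.5278, -0.3193, 0.0438]
orientation: [-180.0, 0.1, 163.0]
force: [-0.8, 2.4, 7.0]
opening: 0.0294
gripper_force: 30.0
```

apply_moves(
  targets=[
    {"travel": [0, 0, -30], "roll": 0, "jaw": 10},
    {"travel": [0, 0, -40], "roll": 0, "jaw": 10},
    {"travel": [0, 0, -30], "roll": -7, "jaw": 10},
    {"travel": [0, 0, 0], "roll": -7, "jaw": 10},
    {"travel": [0, 0, 0], "roll": 0, "jaw": 10},
  ],
)

```text
clock: 13.55
tool_pos: [0.5273, -0.3192, 0.1437]
orientation: [-180.0, 0.1, 177.1]
force: [-0.1, -0.4, -2.1]
opening: 0.0296
gripper_force: 30.0
```

```bash
python3 - <<'E'
from h import *
go(.6045,-.1623,.1,177)
E
```

```text
t 13.55 at [ 0.5273 -0.3192  0.1437] 177.1 open 0.0296 -> roll 0.1 travel mm [-68.8 160.7  43.7]
```

apply_moves(
  targets=[
    {"travel": [-14, 32, 0], "roll": 0, "jaw": 10},
    {"travel": [-14, 32, 0], "roll": 0, "jaw": 10},
    {"travel": [-14, 32, 0], "roll": 0, "jaw": 10},
    {"travel": [-14, 32, 0], "roll": 0, "jaw": 10},
    {"travel": [-13, 32, 0], "roll": 0, "jaw": 10},
    {"travel": [0, 0, 35], "roll": 0, "jaw": 10},
    {"travel": [0, 0, 0], "roll": 0, "jaw": 10},
    {"travel": [0, 0, 0], "roll": 0, "jaw": 10},
  ],
)

```text
clock: 14.35
tool_pos: [0.6032, -0.1631, 0.1065]
orientation: [-180.0, -0.2, 176.9]
force: [0.6, 0.2, -1.7]
opening: 0.0288
gripper_force: 30.0
```

```bash
python3 - <<'E'
from h import *
go(.6045,-.1623,.0475,177)
E
```

```text
t 14.35 at [ 0.6032 -0.1631  0.1065] 176.9 open 0.0288 -> roll -0.1 travel mm [-1.2  0.9 59. ]
```

apply_moves(
  targets=[
    {"travel": [-1, 1, 30], "roll": 0, "jaw": 10},
    {"travel": [0, 0, 20], "roll": 0, "jaw": 10},
    {"travel": [0, 0, 9], "roll": 0, "jaw": 10},
    {"travel": [0, 0, 0], "roll": 0, "jaw": 10},
    {"travel": [0, 0, 0], "roll": 0, "jaw": 48},
    {"travel": [0, 0, 0], "roll": 0, "jaw": 48},
    {"travel": [0, 0, 0], "roll": 0, "jaw": 48},
    {"travel": [0, 0, -35], "roll": 0, "jaw": 48},
    {"travel": [0, 0, -35], "roll": 0, "jaw": 48},
    {"travel": [0, 0, -35], "roll": 0, "jaw": 60},
  ],
)

```text
clock: 15.35
tool_pos: [0.6054, -0.162, 0.1555]
orientation: [-180.0, 0.0, 177.0]
force: [1.4, -0.2, -0.6]
opening: 0.0519
gripper_force: 0.0
```

```bash
python3 - <<'E'
from h import *
go(.5585,.314,.18,176)
E
```

```text
t 15.35 at [ 0.6054 -0.162   0.1555] 177.0 open 0.0519 -> roll 1.0 travel mm [ 80.  471.6 -24.5]
```

apply_moves(
  targets=[
    {"travel": [7, 42, -4], "roll": 1, "jaw": 60},
    {"travel": [7, 42, -4], "roll": 0, "jaw": 60},
    {"travel": [7, 42, -4], "roll": 0, "jaw": 60},
    {"travel": [7, 42, -4], "roll": 0, "jaw": 60},
    {"travel": [7, 42, -4], "roll": 0, "jaw": 60},
    {"travel": [7, 42, -4], "roll": 0, "jaw": 60},
    {"travel": [7, 42, 0], "roll": 0, "jaw": 60},
    {"travel": [7, 42, 0], "roll": 0, "jaw": 60},
    {"travel": [7, 42, 0], "roll": 0, "jaw": 60},
    {"travel": [7, 42, 0], "roll": 0, "jaw": 60},
  ],
)

```text
clock: 16.35
tool_pos: [0.5639, 0.2637, 0.1786]
orientation: [179.9, 0.1, 176.0]
force: [1.6, -0.2, 0.5]
opening: 0.0595
gripper_force: 0.0
```

apply_moves(
  targets=[
    {"travel": [6, 30, 0], "roll": 0, "jaw": 60},
    {"travel": [4, 22, 0], "roll": 0, "jaw": 60},
    {"travel": [0, 0, 0], "roll": 0, "jaw": 60},
    {"travel": [0, 0, 0], "roll": 0, "jaw": 60},
  ],
)

```text
clock: 16.75
tool_pos: [0.5577, 0.3144, 0.1777]
orientation: [-180.0, -0.0, 176.0]
force: [-0.3, -0.6, 0.2]
opening: 0.0599
gripper_force: 0.0
```

```bash
cat >> h.py <<'E'
def look(f):
    o=ctrl.get_obs();im=ctrl.snapshot('wrist')[:,:,::-1].copy();cv2.imwrite(f,im)
    for c,s in blobs('wrist',im,o):
        if s[1]+s[3]<300 and s[2]<80: print(c,s,plane('wrist',c,.009,o)[:2],plane('wrist',c,.025,o)[:2])
    h=cv2.cvtColor(im,cv2.COLOR_BGR2HSV);m=cv2.inRange(h,(12,60,130),(32,255,255))
    k,l,s,c=cv2.connectedComponentsWithStats(m)
    for i in range(1,k):
        if 15<s[i,4]<600 and c[i][1]<260: print('pale',c[i],s[i],plane('wrist',c[i],.04,o)[:2])
    return o,im
E
python3 - <<'E'
from h import *
look('pics/w5.png')
go(.5585,.314,.0436,176)
E
```

```text
[150.066   47.1442] [138  15  24  69 985] [0.3834 0.1447] [0.3883 0.1539]
[261.9541  87.1847] [ 238   58   50   60 1743] [0.4485 0.2654] [0.45   0.2683]
[609.9739 168.2338] [ 591   75   30  191 1493] [0.547  0.7293] [0.5433 0.7079]
[318.5039 198.8304] [ 302  178   33   40 1014] [0.5658 0.3122] [0.5611 0.3126]
[ 71.0572 215.2712] [ 58 202  27  28 542] [ 0.5634 -0.0242] [ 0.5588 -0.0061]
[ 20.4095 246.6781] [  6 233  30  29 525] [ 0.6104 -0.1939] [ 0.6033 -0.1668]
[259.9949 266.6311] [246 243  24  40 591] [0.6408 0.2401] [0.6322 0.2444]
[378.1828 269.6496] [325 243  75  44 722] [0.6541 0.3736] [0.6448 0.3709]
pale [ 12.6404 111.9614] [  0  80  28  68 570] [ 0.4066 -0.0797]
pale [316.4029 172.9712] [310 168  14  11 139] [0.5323 0.3129]
pale [  3.2571 255.6857] [  0 253   8   6  35] [ 0.6137 -0.2159]
t 16.8 at [0.5578 0.3137 0.1777] 176.0 open 0.0597 -> roll -0.0 travel mm [ -0.6   0.3 134.1]
```

View pics/w5.png

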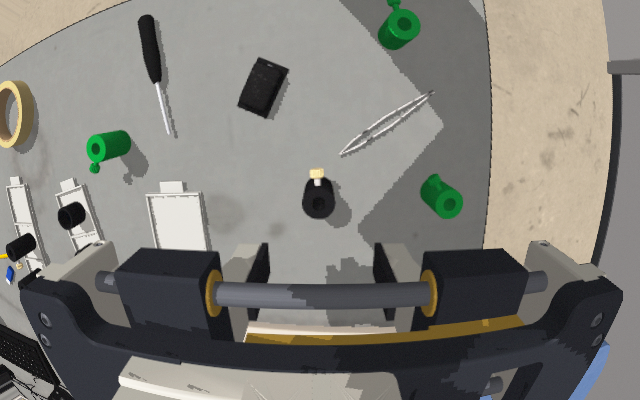

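Holder b stands at (318,199) with its screw toward the top, at (316,173). It is centred between the jaws, and the adapter is at (262,87).

apply_moves(
  targets=[
    {"travel": [-1, -1, 40], "roll": 0, "jaw": 60},
    {"travel": [0, 0, 40], "roll": 0, "jaw": 60},
    {"travel": [0, 0, 40], "roll": 0, "jaw": 60},
    {"travel": [0, 0, 14], "roll": 0, "jaw": 60},
    {"travel": [0, 0, 0], "roll": 0, "jaw": 10},
    {"travel": [0, 0, 0], "roll": 0, "jaw": 10},
    {"travel": [0, 0, 0], "roll": 0, "jaw": 10},
    {"travel": [0, 0, 0], "roll": 0, "jaw": 10},
    {"travel": [0, 0, 0], "roll": 0, "jaw": 10},
    {"travel": [0, 0, 0], "roll": 0, "jaw": 10},
  ],
)

```text
clock: 17.8
tool_pos: [0.5595, 0.3139, 0.0453]
orientation: [179.9, 0.1, 176.0]
force: [-1.5, -0.9, 6.5]
opening: 0.0294
gripper_force: 30.0
```

apply_moves(
  targets=[
    {"travel": [0, 0, -30], "roll": 0, "jaw": 10},
    {"travel": [0, 0, -40], "roll": 0, "jaw": 10},
    {"travel": [0, 0, -40], "roll": 0, "jaw": 10},
    {"travel": [0, 0, 0], "roll": 0, "jaw": 10},
    {"travel": [0, 0, 0], "roll": 0, "jaw": 10},
  ],
)

```text
clock: 18.3
tool_pos: [0.559, 0.3138, 0.1551]
orientation: [179.9, 0.1, 176.0]
force: [-0.0, -0.7, -1.7]
opening: 0.0293
gripper_force: 30.0
```

```bash
python3 - <<'E'
from h import *
go(.5417,-.159,.155,177)
E
```

```text
t 18.3 at [0.559  0.3138 0.1551] 176.0 open 0.0293 -> roll -1.0 travel mm [  -7.5 -473.1    0.1]
```

apply_moves(
  targets=[
    {"travel": [-1, -30, 0], "roll": -1, "jaw": 10},
    {"travel": [-1, -42, 0], "roll": 0, "jaw": 10},
    {"travel": [-1, -42, 0], "roll": 0, "jaw": 10},
    {"travel": [-1, -42, 0], "roll": 0, "jaw": 10},
    {"travel": [-1, -42, 0], "roll": 0, "jaw": 10},
    {"travel": [-1, -42, 0], "roll": 0, "jaw": 10},
    {"travel": [-1, -42, 0], "roll": 0, "jaw": 10},
    {"travel": [-1, -42, 0], "roll": 0, "jaw": 10},
    {"travel": [0, -42, 0], "roll": 0, "jaw": 10},
    {"travel": [0, -42, 0], "roll": 0, "jaw": 10},
  ],
)

```text
clock: 19.3
tool_pos: [0.5436, -0.0961, 0.1522]
orientation: [-180.0, -0.1, 177.0]
force: [1.1, -0.1, -0.9]
opening: 0.0294
gripper_force: 30.0
```

apply_moves(
  targets=[
    {"travel": [0, -35, 0], "roll": 0, "jaw": 10},
    {"travel": [0, -30, 0], "roll": 0, "jaw": 10},
    {"travel": [0, 0, 25], "roll": 0, "jaw": 10},
    {"travel": [0, 0, 20], "roll": 0, "jaw": 10},
    {"travel": [0, 0, 0], "roll": 0, "jaw": 10},
    {"travel": [0, 0, 0], "roll": 0, "jaw": 10},
  ],
)

```text
clock: 19.9
tool_pos: [0.5409, -0.1594, 0.1079]
orientation: [-180.0, -0.1, 177.0]
force: [-0.1, -0.2, -0.9]
opening: 0.0291
gripper_force: 30.0
```

```bash
python3 - <<'E'
from h import *
go(.5417,-.159,.0485,177)
E
```

```text
t 19.9 at [ 0.5409 -0.1594  0.1079] 177.0 open 0.0291 -> roll 0.0 travel mm [-0.8  0.5 59.4]
```

apply_moves(
  targets=[
    {"travel": [-1, 0, 30], "roll": 0, "jaw": 10},
    {"travel": [0, 0, 20], "roll": 0, "jaw": 10},
    {"travel": [0, 0, 9], "roll": 0, "jaw": 10},
    {"travel": [0, 0, 0], "roll": 0, "jaw": 10},
    {"travel": [0, 0, 0], "roll": 0, "jaw": 48},
    {"travel": [0, 0, 0], "roll": 0, "jaw": 48},
    {"travel": [0, 0, 0], "roll": 0, "jaw": 48},
    {"travel": [0, 0, -35], "roll": 0, "jaw": 48},
    {"travel": [0, 0, -35], "roll": 0, "jaw": 48},
    {"travel": [0, 0, -40], "roll": 0, "jaw": 60},
  ],
)

```text
clock: 20.9
tool_pos: [0.5419, -0.1595, 0.1608]
orientation: [-180.0, -0.1, 177.0]
force: [1.1, -1.2, -0.7]
opening: 0.0516
gripper_force: 0.0
```

```bash
python3 - <<'E'
from h import *
o=ctrl.get_obs()
go(.50,.262,.20,177)
# adapter from w5
o5=dict(tool_pos=[0.5578,0.3137,0.1777],orientation=[180,0,176.0])
im=cv2.imread('pics/w5.png');m=(im.max(2)<60).astype(np.uint8)
k,l,s,c=cv2.connectedComponentsWithStats(m);i=l[87,262]
q=cv2.findContours((l==i).astype(np.uint8),0,1)[0][0][:,0]
P=np.array([plane('wrist',x,.006,o5)[:2] for x in q],np.float32)*1000
print(cv2.minAreaRect(P),cv2.boxPoints(cv2.minAreaRect(P)))
E
```

```text
t 20.9 at [ 0.5419 -0.1595  0.1608] 177.0 open 0.0516 -> roll -0.0 travel mm [ 63.9 418.7 -39.2]
((448.1044921875, 263.78521728515625), (34.102996826171875, 53.5960807800293), 61.077022552490234) [[416.4023 261.821 ]
 [463.3134 235.9001]
 [479.8067 265.7495]
 [432.8956 291.6703]]
```

```bash
python3 - <<'E'
from h import *
go(.4475,.264,.14,151)
E
```

```text
t 20.9 at [ 0.5419 -0.1595  0.1608] 177.0 open 0.0516 -> roll 26.0 travel mm [287.9 324.6  20.8]
```

apply_moves(
  targets=[
    {"travel": [0, 0, 0], "roll": 8.5, "jaw": 60},
    {"travel": [0, 0, 0], "roll": 8.5, "jaw": 60},
    {"travel": [0, 0, 0], "roll": 8.5, "jaw": 60},
    {"travel": [0, 0, 0], "roll": 0.5, "jaw": 60},
    {"travel": [29, 32, 0], "roll": 0, "jaw": 60},
    {"travel": [29, 32, 0], "roll": 0, "jaw": 60},
    {"travel": [29, 32, 0], "roll": 0, "jaw": 60},
    {"travel": [29, 32, 0], "roll": 0, "jaw": 60},
    {"travel": [29, 32, 0], "roll": 0, "jaw": 60},
    {"travel": [29, 32, 0], "roll": 0, "jaw": 60},
  ],
)

```text
clock: 21.9
tool_pos: [0.4829, 0.0944, 0.1601]
orientation: [180.0, 0.0, 151.3]
force: [0.9, 0.8, 0.3]
opening: 0.0598
gripper_force: 0.0
```

apply_moves(
  targets=[
    {"travel": [29, 33, 0], "roll": 0, "jaw": 60},
    {"travel": [29, 33, 0], "roll": 0, "jaw": 60},
    {"travel": [28, 33, 0], "roll": 0, "jaw": 60},
    {"travel": [28, 33, 20], "roll": 0, "jaw": 60},
    {"travel": [0, 0, 0], "roll": 0, "jaw": 60},
    {"travel": [0, 0, 0], "roll": 0, "jaw": 60},
  ],
)

```text
clock: 22.5
tool_pos: [0.4471, 0.2642, 0.1392]
orientation: [-179.9, -0.0, 151.3]
force: [-0.0, -1.5, -0.0]
opening: 0.0601
gripper_force: 0.0
```

```bash
python3 - <<'E'
from h import *
o,im=look('pics/w6.png')
m=(im.max(2)<60).astype(np.uint8)
k,l,s,c=cv2.connectedComponentsWithStats(m)
px=proj('wrist',[.4475,.264,.009],o).astype(int);i=l[px[1],px[0]];print(px,s[i])
q=cv2.findContours((l==i).astype(np.uint8),0,1)[0][0][:,0]
P=np.array([plane('wrist',x,.006,o)[:2] for x in q],np.float32)*1000
print(cv2.minAreaRect(P),cv2.boxPoints(cv2.minAreaRect(P)))
go(.4475,.264,.030,151)
E
```

```text
[ 8.6845 16.5115] [  0   0  21  31 393] [0.0212 0.0271] [0.0425 0.0438]
[29.2413 47.8386] [  0   0  49  98 601] [0.1054 0.0505] [0.1217 0.0658]
[623.5327  66.6254] [ 599    0   41  163 1132] [0.4723 0.6807] [0.4665 0.6581]
[ 4.3574 45.8554] [  0  33  14  32 249] [0.0551 0.0031] [0.0744 0.0213]
[179.6845 203.8327] [ 151  171   59   68 1309] [0.3826 0.1443] [0.3822 0.154 ]
[320.1343 200.3847] [ 302  173   37   56 1981] [0.4452 0.2652] [0.441  0.2675]
[260.0034 266.853 ] [246 243  24  41 592] [0.4767 0.1799] [0.4706 0.1874]
[381.7036 266.6639] [373 243  24  41 604] [0.5344 0.2856] [0.5249 0.2868]
[320 203] [ 302  173   37   56 1981]
((446.7066345214844, 264.2919616699219), (32.57811737060547, 52.346710205078125), 61.25698471069336) [[415.9251 262.5963]
 [461.822  237.4237]
 [477.4882 265.9877]
 [431.5913 291.1603]]
t 22.55 at [0.4475 0.2635 0.1395] 151.2 open 0.06 -> roll 0.2 travel mm [  0.2   0.5 109.5]
```

View pics/w6.png

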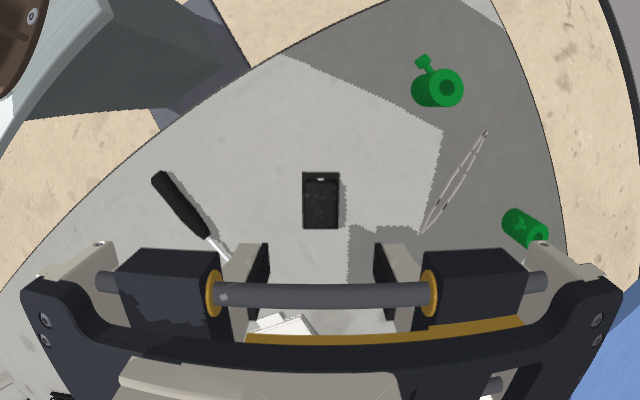

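The adapter is square to the jaws at (320,200), measured within 1 mm of target, with the screwdriver clear of the fingers.

apply_moves(
  targets=[
    {"travel": [0, 0, 40], "roll": 0, "jaw": 60},
    {"travel": [0, 0, 40], "roll": 0, "jaw": 60},
    {"travel": [0, 0, 20], "roll": 0, "jaw": 60},
    {"travel": [0, 0, 9.5], "roll": 0, "jaw": 60},
    {"travel": [0, 0, 0], "roll": 0, "jaw": 60},
    {"travel": [0, 0, 0], "roll": 0, "jaw": 10},
    {"travel": [0, 0, 0], "roll": 0, "jaw": 10},
    {"travel": [0, 0, 0], "roll": 0, "jaw": 10},
    {"travel": [0, 0, 0], "roll": 0, "jaw": 10},
    {"travel": [0, 0, 0], "roll": 0, "jaw": 10},
  ],
)

```text
clock: 23.55
tool_pos: [0.4479, 0.2638, 0.0307]
orientation: [179.9, 0.0, 151.0]
force: [-1.3, -0.2, 3.9]
opening: 0.0297
gripper_force: 30.0
```

apply_moves(
  targets=[
    {"travel": [0, 0, 0], "roll": 0, "jaw": 10},
    {"travel": [0, 0, -20], "roll": 0, "jaw": 10},
    {"travel": [0, 0, -40], "roll": 0, "jaw": 10},
    {"travel": [0, 0, -40], "roll": 0, "jaw": 10},
    {"travel": [0, 0, 0], "roll": -8.5, "jaw": 10},
    {"travel": [0, 0, 0], "roll": -8.5, "jaw": 10},
    {"travel": [0, 0, 0], "roll": -8.5, "jaw": 10},
    {"travel": [0, 0, 0], "roll": -0.5, "jaw": 10},
    {"travel": [0, 0, 0], "roll": 0, "jaw": 10},
  ],
)

```text
clock: 24.45
tool_pos: [0.4476, 0.2635, 0.13]
orientation: [-180.0, -0.0, 176.8]
force: [-0.0, -0.3, -0.5]
opening: 0.0295
gripper_force: 30.0
```

```bash
python3 - <<'E'
from h import *
go(.589,.145,.1,177.2)
E
```

```text
t 24.45 at [0.4476 0.2635 0.13  ] 176.8 open 0.0295 -> roll -0.4 travel mm [-147.  -111.4   30. ]
```

apply_moves(
  targets=[
    {"travel": [-29, -22, 0], "roll": 0, "jaw": 10},
    {"travel": [-29, -22, 0], "roll": 0, "jaw": 10},
    {"travel": [-29, -22, 0], "roll": 0, "jaw": 10},
    {"travel": [-30, -22, 0], "roll": 0, "jaw": 10},
    {"travel": [-30, -23, 0], "roll": 0, "jaw": 10},
    {"travel": [0, 0, 30], "roll": 0, "jaw": 10},
    {"travel": [0, 0, 0], "roll": 0, "jaw": 10},
    {"travel": [0, 0, 0], "roll": 0, "jaw": 10},
  ],
)

```text
clock: 25.25
tool_pos: [0.588, 0.1446, 0.0996]
orientation: [-179.9, -0.1, 176.9]
force: [-0.8, -0.4, 0.4]
opening: 0.0297
gripper_force: 30.0
```

```bash
python3 - <<'E'
from h import *
go(.589,.145,.035,177.2)
E
```

```text
t 25.25 at [0.588  0.1446 0.0996] 176.9 open 0.0297 -> roll -0.3 travel mm [-1.   0.4 64.6]
```

apply_moves(
  targets=[
    {"travel": [-1, 0, 30], "roll": 0, "jaw": 10},
    {"travel": [0, 0, 25], "roll": 0, "jaw": 10},
    {"travel": [0, 0, 10], "roll": 0, "jaw": 10},
    {"travel": [0, 0, 0], "roll": 0, "jaw": 10},
    {"travel": [0, 0, 0], "roll": 0, "jaw": 48},
    {"travel": [0, 0, 0], "roll": 0, "jaw": 48},
    {"travel": [0, 0, 0], "roll": 0, "jaw": 48},
    {"travel": [0, 0, -35], "roll": 0, "jaw": 48},
    {"travel": [0, 0, -40], "roll": 0, "jaw": 48},
    {"travel": [0, 0, -40], "roll": 0, "jaw": 60},
  ],
)

```text
clock: 26.25
tool_pos: [0.5895, 0.1447, 0.1518]
orientation: [-180.0, -0.0, 177.0]
force: [1.7, 0.6, -0.4]
opening: 0.0521
gripper_force: 0.0
```

apply_moves(
  targets=[
    {"travel": [-10, -25, -20], "roll": 0, "jaw": 60},
    {"travel": [-15, -40, -20], "roll": 0, "jaw": 60},
    {"travel": [-15, -40, -20], "roll": 0, "jaw": 60},
    {"travel": [-15, -40, -20], "roll": 0, "jaw": 60},
    {"travel": [-10, -35, -20], "roll": 0, "jaw": 60},
    {"travel": [-5, -30, 0], "roll": 0, "jaw": 60},
    {"travel": [0, 0, 0], "roll": 0, "jaw": 60},
    {"travel": [0, 0, 0], "roll": 0, "jaw": 60},
  ],
)

```text
clock: 27.05
tool_pos: [0.6484, -0.0694, 0.2504]
orientation: [180.0, 0.0, 176.9]
force: [0.3, 0.6, -0.2]
opening: 0.0598
gripper_force: 0.0
```

```bash
python3 - <<'E'
from h import *
look('pics/w7.png')
E
```

```text
[475.9531   2.8906] [471   0  10   8  64] [0.4191 0.1488] [0.4254 0.1398]
[237.3611  95.0254] [221  82  34  26 709] [ 0.54   -0.1647] [ 0.5411 -0.1604]
[363.1444 103.4537] [350  91  27  25 540] [ 0.5612 -0.0127] [ 0.5615 -0.0149]
[480.2579 127.2885] [468 107  26  41 915] [0.5907 0.1455] [0.5897 0.1366]
[239.3062 146.9771] [223 134  34  28 699] [ 0.605 -0.168] [ 0.6033 -0.1636]
[ 76.7326 159.0583] [  45  136   58   48 1851] [ 0.5907 -0.445 ] [ 0.5896 -0.4288]
[371.7904 153.5496] [359 141  27  27 544] [ 0.6234 -0.0041] [ 0.621  -0.0067]
[474.2607 185.1179] [461 166  27  38 840] [0.6698 0.1402] [0.6654 0.1315]
[  2.7238 198.9834] [  0 177  10  36 181] [ 0.6376 -0.7174] [ 0.6346 -0.6897]
[240.3846 199.1175] [225 183  31  33 715] [ 0.6726 -0.1747] [ 0.6681 -0.17  ]
[376.6642 204.1204] [364 191  27  28 548] [0.6893 0.0013] [ 0.6841 -0.0014]
[259.9933 266.5626] [246 243  24  41 599] [ 0.7722 -0.161 ] [ 0.7635 -0.1569]
[381.7078 266.6993] [373 243  24  41 592] [0.782  0.0096] [0.7729 0.0064]
pale [233.4583  71.8889] [228  69  12   7  72] [ 0.5149 -0.1592]
pale [ 50.1724 157.4483] [ 48 152   5  11  29] [ 0.578  -0.4768]
pale [175.6624 171.9342] [136 163  84  21 471] [ 0.6242 -0.2457]
pale [237.5522 170.6567] [233 167  10   8  67] [ 0.6293 -0.1647]
pale [240.4394 222.7727] [236 219  10   8  66] [ 0.6939 -0.1697]
```

View pics/w7.png

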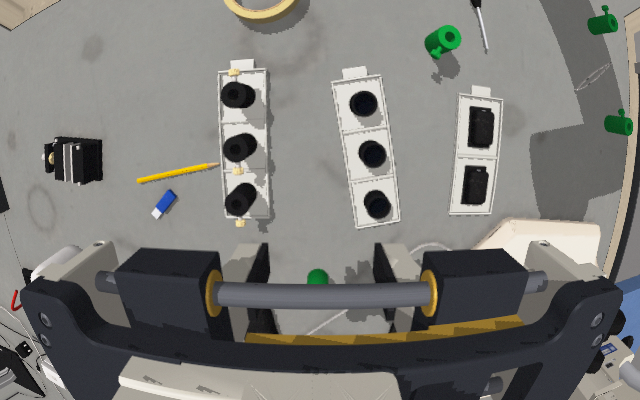

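All five parts sit upright and centred in their bays: holders at (237,95) and (239,147), tubes at (363,103) and (372,153), and the adapter at (480,127). They measure within about 2 mm of the bay centres, so I'm handing in.

```bash
python3 -c "
from plant import ctrl
print(ctrl.close_job())"
```

```text
the job is handed in; nothing more can be done
None
```

All five parts are in their matching tray bays and released, and I handed the job in at about 27 s of the 115 s allowed; the last wrist picture shows each one upright, within about 2 mm of its bay centre, though the judge's verdict was not reported back.

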